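# Hang up the headphones and hold the send lever over

### The job

Take the station from receive to transmit: hang the headphones by their headband on the hook of the headphone stand and let go of them, then push the spring-return send lever on the olive changeover box fully forward, away from the green marks, until it meets its stop. Finish while still holding the lever hard over at its stop, because it springs back to receive when let go. Leave the mug, the pen pot and the handheld radio where they stand.

Things in the scene. Friction and masses are not known exactly. Their poses are not given: they have to be found in the camera images.
- phones: Black cordless headphones, 0.28 kg give or take 30 percent, 190 mm tall, 180 mm wide, standing upright on the flat undersides of their two ear cups. The origin is on the desk, midway between the cups; z is up to the headband, y runs from cup to cup, x runs fore-aft. Each cup is 76 mm along x, 46 mm along y and 92 mm tall; the gap between the cups is 88 mm. The headband is an arch in the y-z plane, 32 mm wide along x.
- phones_grip (a point): The middle of the brown pad at the top of the headband, with the same axes as phones. The pad is a flat bar 32 mm along x, 64 mm along y and 16 mm thick: its top is 8 mm above this point and the underside, which rests on the hook, 8 mm below. It can be pinched across its 32 mm from above.
- hook_stand: Headphone stand, fixed to the desk: a dark round foot 170 mm across and 12 mm thick, an 18 mm post and one level hook arm. The origin is on the desk, nearly under the middle of the hook arm. The hook points along -x of this frame (towards the robot, give or take the stand's yaw); the post stands at x = +76 mm and its top is 225 mm above the desk.
- hook_seat (a point): Point on top of the hook arm, 225 mm above the desk, midway along its level seat, where the headband should rest; axes as hook_stand. The arm is an 18 mm round bar along x: level for 60 mm to -x, where its tip turns up 17 mm and ends 82 mm from this point, and for 62 mm to the post. The band goes over the tip with a cup on either side (phones y along this y).
- send_box: Olive steel changeover box, 170 x 150 x 62 mm, fixed to the desk, meter and lamps on its front (-x side, towards the robot give or take its yaw). On its top an aluminium quadrant (74 mm long, 32 mm wide, up to 106 mm above the desk) carries the send lever. The origin is on the desk under the box's centre; +x of this frame is forward, the way the lever is pushed; y is parallel to the lever's pivot pin.
- send_pivot (a point): The axis of the lever's pivot pin, 84 mm above the desk above the box's centre; same axes as send_box.
- send_knob (a point): Centre of the red ball knob, 30 mm across, at the end of the lever, 95 mm from the pivot. At rest the lever leans 0.5 rad back from upright, to -x of the box (knob 46 mm behind and 83 mm above the pivot); at its stop it leans 0.5 rad forward (knob 46 mm in front and 83 mm above the pivot); upright, the knob is 95 mm above it. Below the knob the arm is a steel bar 8 mm thick and 12 mm wide.
- send_lever (a joint): Angle of the send lever in rad: 0 at rest (green marks, leaning back to -x of the box), 1.0 at its forward stop (red marks). A return spring drives it back whenever it is let go; held at the knob it takes about 2 N to start it and 6 N at the stop.
- mug: White mug, 80 mm across, 92 mm tall, a bystander. Origin under its centre.
- pen_pot: Black pen pot, 72 mm across, 95 mm tall, with pens up to 150 mm, a bystander. Origin under its centre.
- handheld: Black handheld radio standing upright, 34 x 58 mm, 160 mm tall with its stub aerial, a bystander. Origin under its centre.

How it is judged:
On the way, in this order (a step that is already met when the one before it is completed fails the run):
1. the headphones hang by the headband on the hook, let go (x of phones_grip in the frame of hook_seat between -0.035 and 0.035 m and y of phones_grip in the frame of hook_seat between -0.03 and 0.03 m and z of phones_grip in the frame of hook_seat between -0.002 and 0.02 m and angle between phones_grip's own z axis and vertical below 0.35 rad and angle between the y axis of phones_grip and the y axis of hook_seat, either way round below 0.5 rad and contact force between phones and hook_stand above 1 N and contact force between phones and the fingers below 0.05 N), for 0.3 s.
2. the send lever is pushed over to its stop (value of joint send_lever above 0.93 rad and contact force between the fingers and send_box above 1.5 N), for 0.3 s.
At the end, for the whole second after the job is handed in: Headphones on the hook, let go: band middle within 35 mm along and 30 mm across of the seat middle, 20 mm in height, under 0.35 rad from upright, 0.5 rad from square, borne by the stand (over 1 N). Fingers press the lever (over 1.5 N), angle above 0.93 rad, through the last second (all of step 1 and all of step 2); the arm keeps its last pose, push and grip.
It fails at once if the mug is moved by more than 30 mm or tipped over (distance of mug from where it was at the start of the episode above 0.03 m or angle between mug's own z axis and vertical above 0.5 rad).
It fails at once if the pen pot is moved by more than 30 mm or tipped over (distance of pen_pot from where it was at the start of the episode above 0.03 m or angle between pen_pot's own z axis and vertical above 0.5 rad).
It fails at once if the handheld radio is moved by more than 30 mm or tipped over (distance of handheld from where it was at the start of the episode above 0.03 m or angle between handheld's own z axis and vertical above 0.5 rad).
It also fails if it takes over 59 s, if anything falls off the work surface, if the arm or the gripper's body presses on something with over 40 N, if the wrist force passes 120 N, or if a joint passes its speed limit or range.

### The arm

A 7-joint arm with a two-finger parallel gripper is mounted at the origin on the work surface. World frame = base frame: x ahead of the robot, y to its left, z up, the work surface at z = 0. Lengths are in m, angles in rad, forces in N, time in s.
With the tool pointing down it reaches from about 0.35 to 0.9 m from the base axis. Payload 19.9 kg.
Tool frame: the origin (TCP) lies between the finger pads; the fingertips stand 19 mm ahead of it and the grasp point (between the pads) is the TCP; z points along the fingers, y is the line along which they close (so a half turn about z gives the same grasp; the last joint's range is limited). The gripper opens to 94 mm and grips with 3 to 60 N. Pads are 16 mm wide; open, the fingers measure 119 mm over their backs; the gripper's body (75 mm by 177 mm) begins 78 mm behind the grasp point.
Start: joints at [1.127, 0.417, -0.01, 1.614, 0.005, 1.111, -0.053], TCP at [0.245, -0.575, 0.224] pointing down, gripper open.
Joint ranges: [-2.81, 2.81], [-0.39, 2.02], [-1.27, 1.25], [0.06, 2.57], [-1.19, 4.33], [0.19, 2], [-2.82, 2.82]. Speed limits (rad/s): [1.89, 1.89, 2.39, 2.39, 3.01, 3.01, 3.01].

### API

Orientations are given as a 3x3 rotation matrix whose columns are the frame's x, y, z axes.
In Python, from rig import robot gives the robot as it stands. Calls block until the motion is done:
- robot.move_ptp(position, orientation): joint-space move of the TCP to a pose.
- robot.move_linear(position, velocity=0.15, frame=None, threshold=None): straight line of the TCP; frame=None keeps the orientation; velocity is the mean speed in m/s. With threshold (N) it stops when the force on the tool has changed by that much, and returns True; else False.
- robot.goto_joints(angles): joint-space move.
- robot.gripper_to(opening): finger opening in m; the grip force is fixed at half the most; returns when the fingers have stopped.
- robot.pause(seconds).
- robot.ik(position, orientation): joint angles nearest the present ones, or None.
- robot.get_state(): the state.
- robot.grab_frame(name): name is "scene" or "side" or "wrist"; returns the picture (480x640x3 uint8, red, green, blue); there is no depth.
- robot.camera_info(name): a dict with "fx", "fy", "cx", "cy" (pixels), "rvec" (rotation vector, rad) and "tvec" (3), from world to camera coordinates, as OpenCV has them. Camera axes: x right, y down, z forward; pixel columns grow to the right and rows downward; lengths in m; the calibration is good to about 2 mm. A picture is of the moment at which its call begins: read the wrist's pose just before it. camera_info takes no time and is no camera call; for the wrist camera it gives the pose at the moment of the call.
A pose or a line that the arm cannot do raises robot.PlanningError and nothing moves.
- robot.sign_off(): hands the job in; it is judged then, once.
The state is a dict: "time": time; "qpos": joint angles; "joint_vel": joint speeds; "effort": joint torques, N m; "ee_pos": TCP position; "tool_rot": TCP orientation; "force": force on the tool from outside, world axes, zero at the start; "moment": the same for the moment, N m; "opening": finger opening in m; "grasp_force": force on a finger pad.
Only numpy, scipy, OpenCV 4.12 (cv2) and the standard library are available. Lean on these libraries where they do the work, as an engineer would, in place of code of your own. Each camera call takes 0.05 s, during which the arm holds its last target. There are 200 camera calls.

## Working session

There is one attempt and no reset: what is moved stays moved. The work goes in short steps, each a Python script; the robot and the scene stay as the last script left them, time stands still between calls to the robot, and variables do not carry over. Pictures are saved under pics/ and viewed, at most 10 in all, crops included, and the job is handed in when it is done.

```bash
mkdir -p pics; ls; cat > h.py <<'E'
import numpy as np, cv2
from rig import robot
def save(n,f): cv2.imwrite(f'pics/{f}.png',cv2.cvtColor(robot.grab_frame(n),cv2.COLOR_RGB2BGR))
def cam(n):
    c=robot.camera_info(n); R=cv2.Rodrigues(np.array(c['rvec'],float))[0]; t=np.array(c['tvec'],float).ravel(); return c,R,t
def ray(c3,u,v):
    c,R,t=c3; d=R.T@np.array([(u-c['cx'])/c['fx'],(v-c['cy'])/c['fy'],1.]); return -R.T@t,d
def atz(c3,u,v,z):
    o,d=ray(c3,u,v); return o+d*(z-o[2])/d[2]
def tri(c1,p1,c2,p2):
    P=lambda c3:np.array([[c3[0]['fx'],0,c3[0]['cx']],[0,c3[0]['fy'],c3[0]['cy']],[0,0,1]])@np.c_[c3[1],c3[2]]
    X=cv2.triangulatePoints(P(c1),P(c2),np.array(p1,float),np.array(p2,float)).ravel(); return X[:3]/X[3]
def proj(c3,X):
    c,R,t=c3; p=R@np.array(X)+t; return c['fx']*p[0]/p[2]+c['cx'],c['fy']*p[1]/p[2]+c['cy']
def down(yaw): # tool z down, tool y (closing) at heading yaw in world
    y=np.array([np.cos(yaw),np.sin(yaw),0]); z=np.array([0,0,-1.]); return np.c_[np.cross(y,z),y,z]
E
python3 - <<'E'
from h import *
for n in('scene','side'):
    save(n,n); c=cam(n); print(n,(-c[1].T@c[2]).round(3),c[1][2].round(2),c[0]['fx'])
s=robot.get_state();print(s['time'],np.round(s['tool_rot'],2))
E
```

```text
pics
scene [ 1.419 -0.849  1.066] [-0.53  0.62 -0.58] 588.4923791424263
side [0.541 1.291 0.788] [ 0.04 -0.88 -0.47] 491.97767013420867
0.1 [[ 0.92  0.39 -0.  ]
 [ 0.39 -0.92  0.  ]
 [-0.   -0.   -1.  ]]
```

View pics/scene.png

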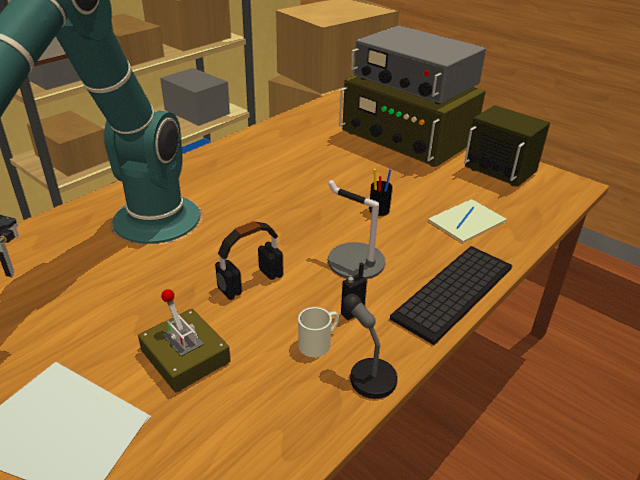

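View pics/side.png

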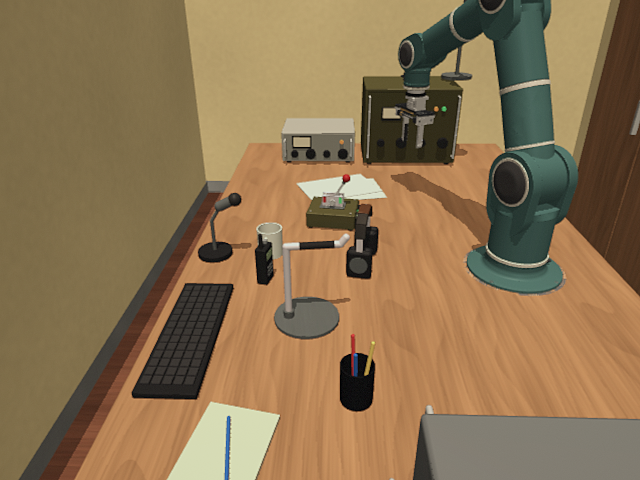

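```bash
python3 - <<'E'
import cv2
a=cv2.imread('pics/scene.png')[170:370,130:396]; cv2.imwrite('pics/sc3.png',cv2.resize(a,None,fx=3,fy=3,interpolation=cv2.INTER_CUBIC))
a=cv2.imread('pics/side.png')[170:340,250:410]; cv2.imwrite('pics/si3.png',cv2.resize(a,None,fx=3.5,fy=3.5,interpolation=cv2.INTER_CUBIC))
E
```

```text
(no output)
```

View pics/sc3.png

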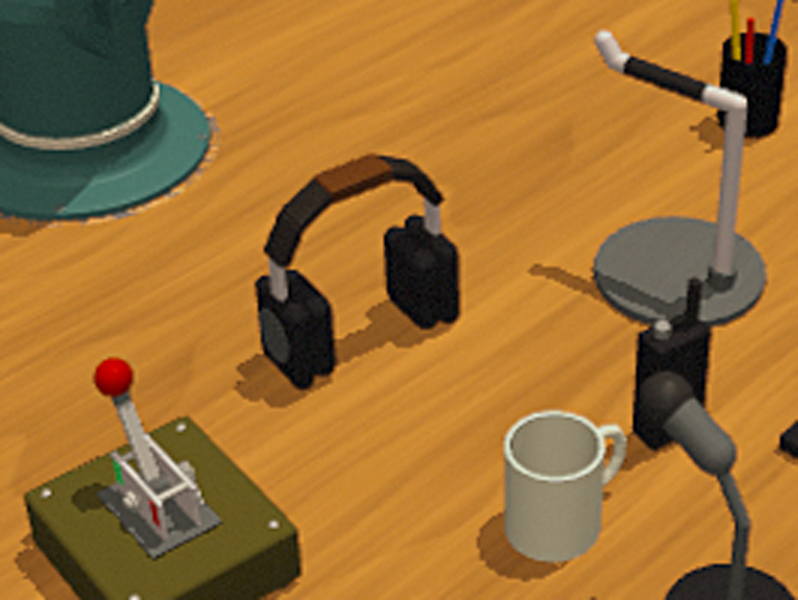

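View pics/si3.png

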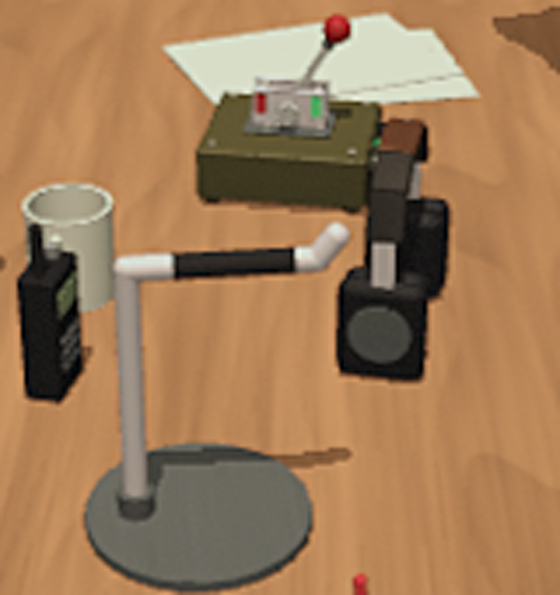

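```bash
python3 - <<'E'
from h import *
C,S=cam('scene'),cam('side')
sc=lambda u,v:(u/3+130,v/3+170); si=lambda u,v:(u/3.5+250,v/3.5+170)
for n,a,b in [('knob',(114,377),(337,28)),('post top',(736,104),(124,268)),('tip',(603,37),(340,232)),('slA',(624,68),(295,261)),('slB',(706,97),(173,265)),('pad',(354,177),(403,142)),('lever root',(150,470),(305,85))]:
    print(n,tri(C,sc(*a),S,si(*b)).round(3))
for n,z,p in [('pad',.186,(354,177)),('padL',.19,(326,190)),('padR',.19,(381,160)),('slA',.216,(624,68)),('slB',.216,(706,97)),('knob',.167,(114,377)),('scrNear-y',.062,(135,599)),('scr+x',.062,(274,524)),('scr back',.062,(181,428)),('scr l',.062,(46,493)),('post foot',.012,(722,280)),('mug bottom',0,(553,530)),('radio bottom', 0,(670,430)),
  ('cupA +x-y',0,(305,386)),('cupA +x+y',0,(333,370)),('cupB',0,(430,326)),('cupB2',0,(458,312))]: print(n,atz(C,*sc(*p),z).round(3))
for n,z,p in [('post foot',.012,(135,505)),('footL',.012,(85,512)),('footR',.012,(312,510)),('radio',0,(45,395))]: print('side',n,atz(S,*si(*p),z).round(3))
E
```

```text
knob [ 0.5   -0.306  0.165]
post top [0.655 0.269 0.214]
tip [0.509 0.251 0.233]
slA [0.538 0.251 0.211]
slB [0.624 0.263 0.212]
pad [ 0.451 -0.012  0.179]
lever root [ 0.535 -0.311  0.097]
pad [ 0.459 -0.019  0.186]
padL [ 0.46  -0.052  0.19 ]
padR [0.461 0.012 0.19 ]
slA [0.542 0.245 0.216]
slB [0.628 0.258 0.216]
knob [ 0.502 -0.307  0.167]
scrNear-y [ 0.608 -0.383  0.062]
scr+x [ 0.625 -0.264  0.062]
scr back [ 0.487 -0.245  0.062]
scr l [ 0.469 -0.363  0.062]
post foot [0.655 0.272 0.012]
mug bottom [ 0.748 -0.076  0.   ]
radio bottom [0.743 0.083 0.   ]
cupA +x-y [ 0.466 -0.097  0.   ]
cupA +x+y [ 0.468 -0.065  0.   ]
cupB [0.488 0.039 0.   ]
cupB2 [0.493 0.072 0.   ]
side post foot [0.656 0.268 0.012]
side footL [0.692 0.277 0.012]
side footR [0.525 0.27  0.012]
side radio [0.745 0.105 0.   ]
```

```bash
python3 - <<'E'
from h import *
robot.move_linear([0.245,-0.575,0.36])
best=None
for yaw in(-0.16,np.pi-0.16):
    q=robot.ik([0.453,-0.015,0.36],down(yaw)); print(yaw,None if q is None else np.round(q,2))
    if q is not None and (best is None or abs(q[6])<best[1]): best=(yaw,abs(q[6]))
robot.move_ptp([0.453,-0.015,0.36],down(best[0]))
c=cam('wrist'); np.save('w1.npy',np.array([c],dtype=object),allow_pickle=True); save('wrist','w1')
s=robot.get_state(); print(best,s['time'],np.round(s['ee_pos'],3),s['opening'],s['force'])
print('padpred',proj(c,[.453,-.015,.19]),(-c[1].T@c[2]).round(3))
E
```

```text
-0.16 [ 0.61  0.01 -0.65  1.81  0.01  1.32 -0.2 ]
2.981592653589793 None
(-0.16, np.float64(0.19784642169569452)) 3.3417 [ 0.453 -0.016  0.36 ] 0.09399608443030473 [-0.25551397 -0.21987559  0.34901768]
padpred (np.float64(321.44701728211317), np.float64(227.64731413584914)) [0.467 0.065 0.52 ]
```

View pics/w1.png

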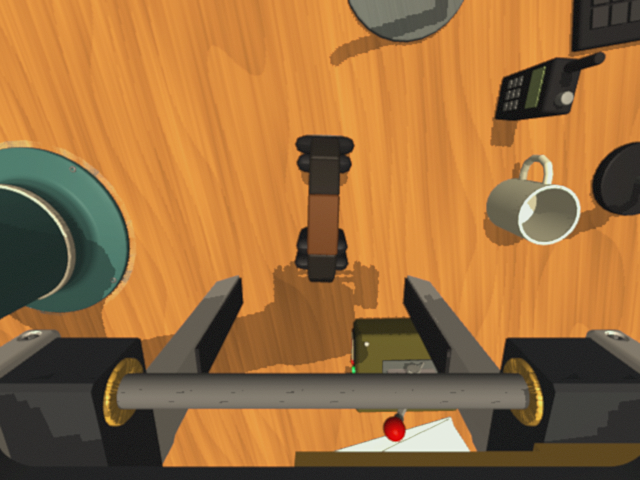

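```bash
python3 - <<'E'
from h import *
c=cam('wrist')
a=atz(c,325,195,.19);b=atz(c,323,255,.19);print(a,b,(a+b)/2,np.linalg.norm(a-b),np.arctan2(-(a-b)[0],(a-b)[1]))
a=atz(c,325,140,.19);b=atz(c,321.5,280,.17);
L=atz(c,309,225,.19);Rr=atz(c,339,225,.19);print(L,Rr,np.linalg.norm(L-Rr))
h=0.135;x=np.array([np.cos(h),np.sin(h),0]);seat=np.array([.591,.259,.247])
for p in (seat-.17*x+[0,0,.05],seat+[0,0,.05],seat): print(robot.ik(p,down(h)) is not None)
for p in([.49,-.305,.25],): print([robot.ik(p,down(k)) is not None for k in(-.145,-.145+np.pi/2,-.145-np.pi/2)])
E
```

```text
[0.46183197 0.01733193 0.19      ] [ 0.44983633 -0.04409315  0.19      ] [ 0.45583415 -0.01338061  0.19      ] 0.06258542691301193 -0.1928616222616872
[ 0.44096359 -0.01013987  0.19      ] [ 0.47101445 -0.01503589  0.19      ] 0.03044708990414948
True
True
True
[True, True, True]
```

```bash
python3 - <<'E'
from h import *
y=-.18
robot.move_ptp([.456,-.0135,.28],down(y)); robot.gripper_to(0.06)
robot.move_linear([.456,-.0135,.195],velocity=.06)
robot.gripper_to(0.0)
s=robot.get_state(); print(s['opening'],s['grasp_force'],s['force'],s['time'])
robot.move_linear([.456,-.0135,.31],velocity=.08)
robot.pause(.3); s=robot.get_state(); print(s['opening'],s['grasp_force'],s['force'],s['time'])
h=0.135;x=np.array([np.cos(h),np.sin(h),0]);seat=np.array([.591,.259,.247])
robot.move_linear(seat-.17*x+[0,0,.063],velocity=.1,frame=down(h))
robot.pause(.5); s=robot.get_state(); print(s['opening'],s['ee_pos'],s['force'],s['moment'],s['time'])
c=cam('wrist');save('wrist','w2');save('side','s2')
a=cv2.imread('pics/w2.png');b=cv2.imread('pics/s2.png')[120:350,220:450]
cv2.imwrite('pics/c2.png',np.hstack([cv2.resize(a,(480,360)),cv2.resize(b,(320,320))[:320].copy() if 0 else cv2.copyMakeBorder(cv2.resize(b,(320,320)),0,40,0,0,0)]))
print(proj(c,seat-[0,0,.031]),proj(c,seat+.062*x-[0,0,.031]))
E
```

```text
0.03158067490881765 29.944093823432922 [-0.5613127  -0.04852083 -1.04030695] 6.575
0.03171758619009675 29.94117558002472 [ 0.80982625 -0.05826133 -3.44905857] 8.4583
0.031939861390221674 [0.42255308 0.23610227 0.30999675] [ 0.61972388 -0.1723179  -3.73945599] [ 0.01176052 -0.11638138  0.04068082] 11.625
(np.float64(534.0386692378873), np.float64(251.11018373678579)) (np.float64(611.5636797851703), np.float64(251.11822825028193))
```

View pics/c2.png

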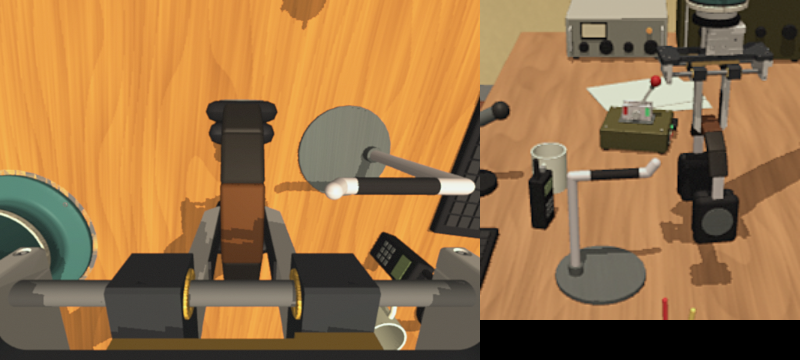

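```bash
python3 - <<'E'
from h import *
h=0.135;x=np.array([np.cos(h),np.sin(h),0]);seat=np.array([.593,.260,.247])
robot.move_linear(seat+[0,0,.063],velocity=.08); robot.pause(.4)
robot.move_linear(seat+[0,0,.012],velocity=.06); robot.pause(.3)
r=robot.move_linear(seat-[0,0,.006],velocity=.02,threshold=2.); s=robot.get_state(); print(r,s['ee_pos'],s['force'],s['moment'],s['time'])
c=cam('wrist');save('wrist','w3');save('side','s3')
a=cv2.imread('pics/w3.png');b=cv2.imread('pics/s3.png')[160:350,240:430]
cv2.imwrite('pics/c3.png',np.hstack([cv2.resize(a,(480,360)),cv2.copyMakeBorder(cv2.resize(b,(320,320)),0,40,0,0,0)]))
E
```

```text
True [0.59292593 0.25990021 0.24547545] [0.19058952 0.04837598 4.70949401] [-0.09235008 -0.05829829 -0.0215309 ] 16.3833
```

View pics/c3.png

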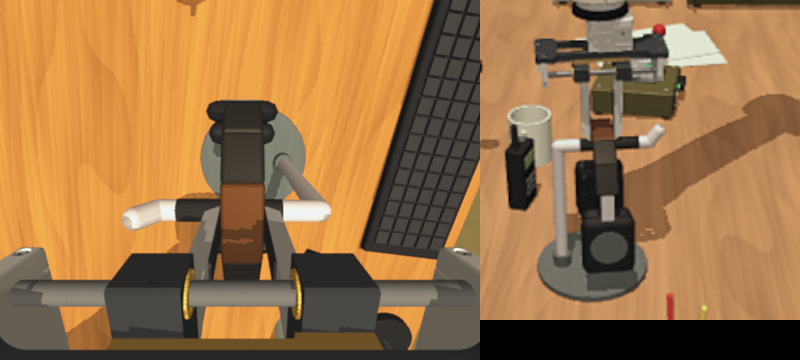

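```bash
python3 - <<'E'
from h import *
c=cam('wrist');h=.135;yv=np.array([-np.sin(h),np.cos(h),0])
k=4/3
b=atz(c,243*k,211*k,.225);e=atz(c,243*k,183*k,.24)
d=(b-(e-.032*yv))@yv; print(b,e,d)
p=robot.get_state()['ee_pos']
if .003<d<.015:
    robot.move_linear(p+[0,0,.012],velocity=.05); robot.move_linear(p+[0,0,.012]+d*yv,velocity=.05); robot.pause(.3)
    r=robot.move_linear(p+d*yv-[0,0,.008],velocity=.02,threshold=2.); p=robot.get_state()['ee_pos']; print(r,p)
robot.gripper_to(.055); robot.pause(.3); 
robot.move_linear(p+[0,0,.12],velocity=.08); robot.pause(.3)
save('wrist','w4');save('side','s4');save('scene','q4')
a=cv2.imread('pics/w4.png');b=cv2.imread('pics/s4.png')[160:350,240:430]
q=cv2.imread('pics/q4.png')[170:330,280:440]
z=np.zeros((400,800,3),np.uint8);z[:300,:400]=cv2.resize(a,(400,300));z[:200,400:600]=0
z[:400,400:800]=cv2.resize(b,(400,400));cv2.imwrite('pics/c4.png',np.vstack([z[:, :]]));cv2.imwrite('pics/q4c.png',cv2.resize(q,(480,480)))
s=robot.get_state();print(s['time'],s['force'],s['opening'])
E
```

```text
[0.59398213 0.26527044 0.225     ] [0.59023038 0.29222922 0.24      ] 0.004781566877230124
True [0.59222607 0.26459223 0.24534989]
21.0583 [ 1.20436187 -0.18151918 -0.61072652] 0.05477532839027286
```

View pics/c4.png

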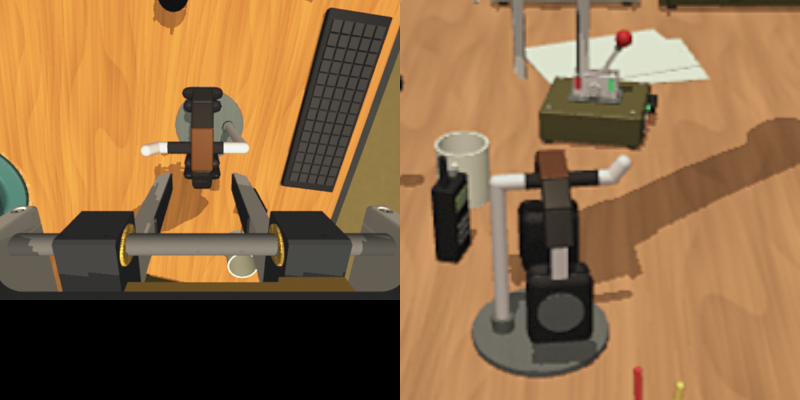

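```bash
python3 - <<'E'
from h import *
a=-.147;f=np.array([np.cos(a),np.sin(a),0]);K=np.array([.5015,-.307,.165])
robot.gripper_to(0.0)
P=K-.06*f; q0=np.array(robot.get_state()['qpos'])
yaw=min((a+np.pi/2,a-np.pi/2),key=lambda y:(lambda q:9 if q is None else np.abs(q-q0).max())(robot.ik(P+[0,0,.15],down(y))))
robot.move_ptp(P+[0,0,.15],down(yaw))
robot.move_linear(P,velocity=.1,threshold=8)
robot.pause(.3); F0=np.array(robot.get_state()['force'])
r=robot.move_linear(K+.115*f,velocity=.04,threshold=14)
for i in range(3):
    s=robot.get_state(); print(r,s['ee_pos'],(s['ee_pos']-K)@f,(np.array(s['force'])-F0)@f,s['force'],s['time']); robot.pause(.4)
save('side','s5');save('scene','q5')
b=cv2.imread('pics/s5.png')[130:280,260:410];q=cv2.imread('pics/q5.png')[230:400,110:280]
cv2.imwrite('pics/c5.png',np.hstack([cv2.resize(b,(400,400)),cv2.resize(q,(400,400))]))
E
```

```text
True [ 0.56638824 -0.31671248  0.16367821] 0.06561101679080154 -8.764883114408306 [-8.68141977  1.8455822  10.91791556] 28.8833
True [ 0.56620659 -0.31667179  0.16373079] 0.06542536499572274 -7.581788779569506 [-7.42475045  2.25536756  9.99078287] 29.2833
True [ 0.56617173 -0.31670966  0.16373252] 0.06539642384256612 -6.365707615656054 [-6.20056161  2.22058068  9.49341941] 29.6833
```

View pics/c5.png

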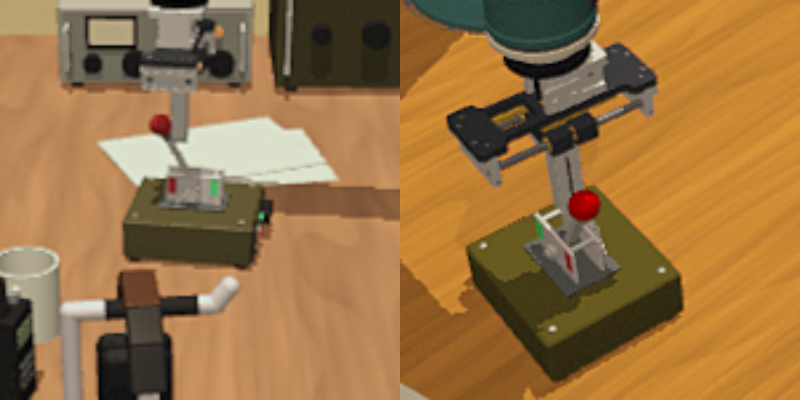

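```bash
python3 - <<'E'
from h import *
C,S=cam('scene'),cam('side')
X=tri(C,(358.2,317.6),S,(320,176.9));a=-.147;f=np.array([np.cos(a),np.sin(a),0])
print(X,'fwd',(X-[.547,-.314,0])@f)
for L in(.3,.4,.5): 
    k=np.array([.547,-.314,.084+.095*np.cos(L)])+.095*np.sin(L)*f; print(L,proj(C,k),proj(S,k))
s=robot.get_state();print(s['force'],s['ee_pos'])
E
```

```text
[ 0.75393015 -0.07177362  0.19172908] fwd 0.1692192148566511
0.3 (np.float64(183.56226355617883), np.float64(310.4126332621604)) (np.float64(324.70055224414017), np.float64(173.8247368476167))
0.4 (np.float64(185.76142891475058), np.float64(313.6921607975915)) (np.float64(322.1741986342935), np.float64(174.55909221076678))
0.5 (np.float64(187.92999636649225), np.float64(317.19156954816697)) (np.float64(319.7623545511), np.float64(175.5324439118628))
[-7.7044096   1.64219035  9.69636448] [ 0.56619077 -0.31671541  0.16373174]
```

```bash
python3 - <<'E'
from h import *
a=-.147;f=np.array([np.cos(a),np.sin(a),0]);p=np.array(robot.get_state()['ee_pos'])
r=robot.move_linear(p+.006*f,velocity=.02,threshold=15)
for i in range(3):
    s=robot.get_state(); print(r,((s['ee_pos']-p)@f).round(4),(s['ee_pos']-p)[2].round(4),np.round(s['force'],2),s['time']); robot.pause(.5)
save('side','s6')
cv2.imwrite('pics/c6.png',cv2.resize(cv2.imread('pics/s6.png')[150:350,240:440],(600,600)))
E
```

```text
True 0.0006 -0.0004 [-9.75 -0.23 11.59] 30.4417
True 0.0004 -0.0004 [-8.47  0.8  10.43] 30.9417
True 0.0004 -0.0004 [-8.8  -0.04 10.29] 31.4417
```

View pics/c6.png

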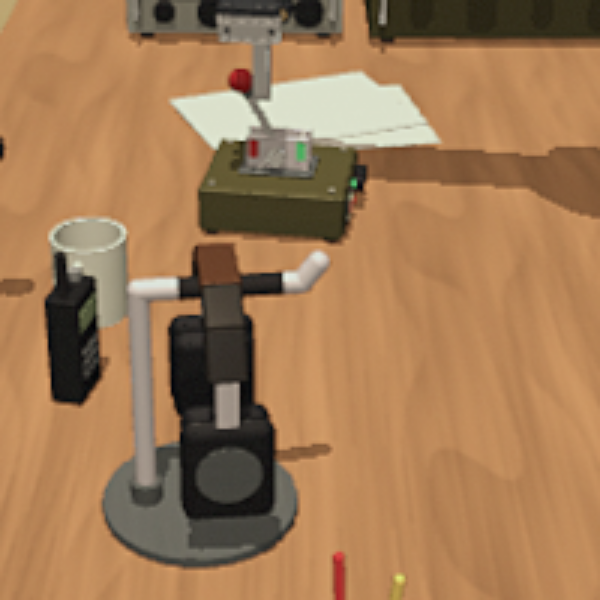

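```bash
python3 -c "
from rig import robot
print(robot.sign_off())"
```

```text
the job is handed in; nothing more can be done
None
```

The job is handed in: the headphones hang released on the hook, and the fingers hold the send lever against its forward stop with about 13 N. The mug, pen pot and radio were not touched; sign-off gave no verdict.

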